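# Pass a pressed tea brick under the thickness gauge

### The job

Lift the rectangular pressed tea brick out of its mould and lay it flat in the channel of the thickness gauge, lengthwise, on the open side of the bridge. Then slide it along the channel, under the bridge and out the other side, until its front end rests against the end stop, and leave it lying flat there. Leave the round tea cake in its mould and everything else on the bench where it is.

Things in the scene. Friction and masses are not known exactly. Their poses are not given: they have to be found in the camera images.
- brick: The pressed tea brick: dark brown block, 90 (its x) x 44 (its y) x 28 mm (z), about 0.11 kg, three shallow score lines across its top. Origin at the centre of its underside, z up. It may be used either way round. It starts in the mould with its underside 18 mm above the bench, standing 14 mm proud of the mould's top.
- mould: Aluminium mould block, fixed to the bench, 134 (x) x 96 (y) x 32 mm, with one open rectangular cavity in the middle, 96 (x) x 50 (y) mm, 14 mm deep. Origin at the centre of its underside.
- gauge: Thickness gauge, fixed: aluminium base plate 10 mm thick (its top is the channel floor), 90 mm wide, x = -140 to +130 mm in its own frame. Origin at bench level under the middle of the bridge; x runs along the channel from the open end to the end stop. Two steel guide rails, 8 mm wide, 8 mm high above the floor, inner faces 50 mm apart, from x = -138 to +120 mm.
- bridge (a point): Middle of the underside of the gauge's dark steel bridge, 42 mm above the bench; axes as the gauge's. The bridge spans the channel at x = -12 to +12 mm on posts at y = +-30 to +-42 mm; underside 32 mm and top 46 mm above the channel floor. Fingers do not fit under it.
- stop (a point): Foot of the inner face of the gauge's end stop, at channel floor height, 120 mm past the middle of the bridge; axes as the gauge's. The stop is a steel cross bar, 66 mm wide, 10 mm thick and 22 mm high above the floor, that closes the far end of the channel.
- round_mould: Aluminium mould block like the other, 134 x 96 x 32 mm, but with a round cavity 71 mm across and 14 mm deep. Origin at the centre of its underside. Not to be used.
- cake: Round pressed tea cake, dark brown disc 66 mm across, 28 mm high, lying in the round mould. Origin at the centre of its underside. To be left alone.
- jar_a: Jar with a black lid, 56 mm across, 70 mm high; bystander. Origin at the centre of its underside.
- jar_b: Another such jar, 56 mm across, 70 mm high; bystander. Origin at the centre of its underside.
- glue: White glue bottle, 48 mm across, 130 mm high; bystander. Origin at the centre of its underside.
- tin: Tea tin with a pale paper label, 72 mm across, 80 mm high; bystander. Origin at the centre of its underside.
- stapler: Red stapler, 130 (x) x 34 x 46 mm; bystander. Origin at the centre of its underside.
- scoop: Spoon-shaped scoop with a wooden handle, 160 mm long, along its x; bystander. Origin under its middle.
There are look-alikes about, which are no part of the job. Leave any blue or pink look-alike of the mould alone.

How it is judged:
By the outcome, as a careful person would: the job done as asked, in the order asked, and still so for the second after the job is handed in, with the robot touching nothing.
It also fails if it takes over 61 s, if anything falls off the work surface, if the arm or the gripper's body presses on something with over 40 N, if the wrist force passes 120 N, or if a joint passes its speed limit or range.

### The arm

A 6-joint arm with a two-finger parallel gripper is mounted at the origin on the work surface. World frame = base frame: x ahead of the robot, y to its left, z up, the work surface at z = 0. Lengths are in mm, angles in rad, forces in N, time in s.
With the tool pointing down it reaches from about 350 to 975 mm from the base axis. Payload 7.1 kg.
Tool frame: the origin (TCP) lies on the front face of the gripper's body, between the roots of the fingers; the fingertips stand 80 mm ahead of it and the grasp point (between the pads) lies 61 mm ahead of it (tcp_to_tips is the distance from the TCP to the fingertips, in mm); z points along the fingers, y is the line along which they close (so a half turn about z gives the same grasp; the last joint's range is limited). The gripper opens to 88 mm and grips with 3 to 60 N. Pads are 20 mm wide; open, the fingers measure 115 mm over their backs; the gripper's body (75 mm by 178 mm) begins 61 mm behind the grasp point.
Start: joints at [-1.286, 0.423, 1.63, -0, 1.089, -0.019], TCP at [186.986, -596.357, 302.675] pointing down, gripper open.
Joint ranges: [-3, 3], [-0.9, 2.11], [0.09, 2.58], [-1.31, 4.45], [0.11, 2.69], [-2.54, 2.54]. Speed limits (rad/s): [2.39, 2.39, 3.01, 3.14, 3.14, 3.14].

### API

Orientations are given as a rotation vector (axis times angle).
In Python, from station import * gives the robot as it stands. Calls block until the motion is done:
- movep(position, orientation): joint-space move of the TCP to a pose.
- line_to(position, rot=None, v=150): straight line of the TCP; rot=None keeps the orientation; v is the mean speed in mm/s.
- movej(angles): joint-space move.
- let_go() and grab(): open the fingers fully, or close them until they stop; the grip force is fixed at half the most.
- sleep(seconds).
- ik(position, orientation): joint angles nearest the present ones, or None.
- observe(): the state.
- get_image(name): name is "scene" or "top" or "wrist"; returns a dict with "image" (480x640x3 uint8, red, green, blue), "vertical_fov" (degrees; the focal length in pixels is half the picture's height over the tangent of half this angle, whatever the lens; pixels are square), "cx", "cy" (the principal point, pixels), "origin" and "attitude" of the camera in the world; the wrist camera has in their place "tool_from_camera" (4x4, takes a point from camera to tool coordinates, whose origin is the TCP and whose axes are the flange's). Camera axes: x right, y up, looking along -z (the intrinsics and any distortion apply to the point x, -y, -z); pixel columns grow to the right and rows downward; lengths in mm; the calibration is good to about 2 mm. A picture is of the moment at which its call begins: read the wrist's pose just before it. There is no depth.
A pose or a line that the arm cannot do raises Unreachable and nothing moves.
- job_done(): hands the job in; it is judged then, once.
Trained networks look in a picture, given as the dict that the camera call returned (one of the last four; its "shot" number tells which), for a name from the list of things; names that differ only in an ending like _2 or _b are one class to them, and where a whole thing is asked for, a point or a joint stands for the part that bears it (a point fixed in the world has none). Each returns a list of dicts, best first, with "conf" (0 to 1); they miss things now and then, are a little off and sometimes report something else, mostly with a low value. They report only what shows in the picture. A call takes as long as a camera call. They do not tell look-alikes from the thing itself.
- spot_in(picture, target): "bbox" ([centre column, centre row, width, height] in pixels, round what is visible of it).
The state is a dict: "time_s": time; "joints": joint angles; "joint_velocities": joint speeds; "joint_torque": joint torques, N m; "tcp_pos": TCP position; "eef_rot": TCP orientation; "contact_force": force on the tool from outside, world axes, zero at the start; "wrist_torque": the same for the moment, N m; "grip_width": finger opening in mm; "finger_force": force on a finger pad.
Only numpy, scipy, OpenCV 4.12 (cv2) and the standard library are available. Lean on these libraries where they do the work, as an engineer would, in place of code of your own. Each camera call takes 0.05 s, during which the arm holds its last target. There are 200 camera calls.

## Working session

There is one attempt and no reset: what is moved stays moved. The work goes in short steps, each a Python script; the robot and the scene stay as the last script left them, time stands still between calls to the robot, and variables do not carry over. Pictures are saved under pics/ and viewed, at most 10 in all, crops included, and the job is handed in when it is done.

```bash
mkdir -p pics; ls
python3 - <<'E'
from station import *
import cv2
o=observe();print(o['time_s'],o['tcp_pos'],o['eef_rot'],o['contact_force'],o['grip_width'])
for n in("scene","top"):
    p=get_image(n);cv2.imwrite(f"pics/{n}.png",p['image'][:,:,::-1]);print({k:v for k,v in p.items() if k!='image'})
    for t in("brick","mould","gauge","bridge","stop","round_mould","cake"):
        print(t,[(round(d['conf'],2),[round(float(x)) for x in d['bbox']]) for d in spot_in(p,t)[:4]])
E
```

```text
pics
0.0 [ 186.8686538  -595.94400523  301.92157021] [-3.10391509e+00 -4.75162305e-01  3.19802351e-04] [-0.16111383  0.21323032 -0.59252284] 87.61040100513343
{'vertical_fov': 47.601030631397165, 'cx': 308.9791756453131, 'cy': 251.47488284822956, 'origin': array([1699.8779588 , -295.38448246, 1045.20318865]), 'attitude': array([0.75168306, 0.57800422, 1.27370079]), 'shot': 1}
brick [(0.9, [220, 277, 24, 25])]
mould [(0.75, [150, 236, 48, 34]), (0.67, [220, 284, 45, 46]), (0.58, [154, 305, 46, 50])]
gauge [(0.76, [390, 252, 69, 64])]
bridge [(0.76, [389, 258, 70, 66]), (0.36, [310, 306, 22, 31])]
stop [(0.58, [391, 252, 71, 61])]
round_mould [(0.61, [288, 258, 51, 41])]
cake [(0.54, [287, 252, 20, 20])]
{'vertical_fov': 49.98245074058282, 'cx': 320.0604562271901, 'cy': 245.594055783838, 'origin': array([ 353.07893555,   -3.66663809, 1268.05137571]), 'attitude': array([ 0.10807632, -0.11157627, -1.58736062]), 'shot': 2}
brick [(0.55, [431, 224, 26, 40])]
mould [(0.86, [500, 205, 58, 60]), (0.76, [516, 328, 65, 70]), (0.58, [429, 225, 52, 62])]
gauge [(0.82, [226, 250, 59, 114])]
bridge [(0.57, [228, 248, 56, 115])]
stop []
round_mould [(0.85, [350, 255, 54, 69])]
cake [(0.95, [351, 252, 31, 28])]
```

Run:
```python
import cv2,numpy as np
a=cv2.imread('pics/top.png');b=cv2.imread('pics/scene.png')
cv2.imwrite('pics/c1.png',cv2.resize(a[130:400,180:580],(800,540),interpolation=cv2.INTER_CUBIC))
cv2.imwrite('pics/c2.png',cv2.resize(b[180:380,110:450],(800,470),interpolation=cv2.INTER_CUBIC))
```

```text
(no output)
```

View pics/c1.png

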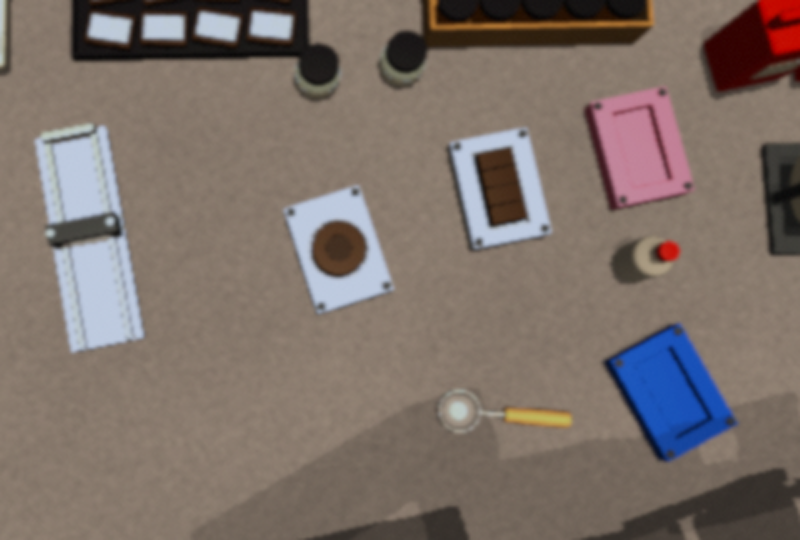

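View pics/c2.png

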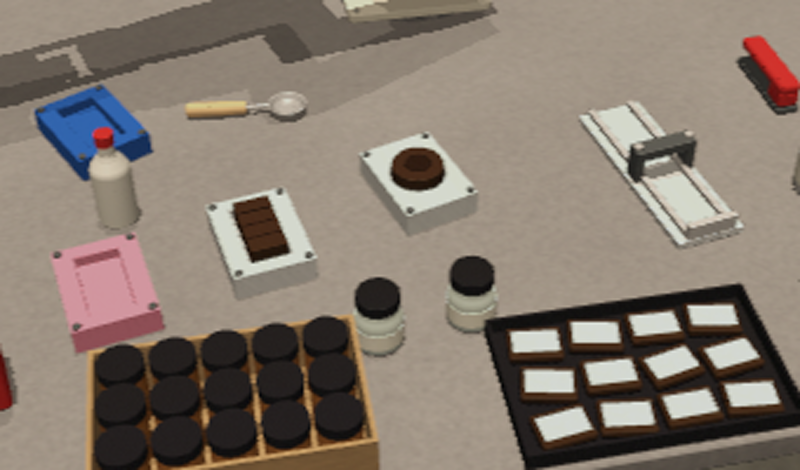

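The crop shows three mould-like blocks: the aluminium one with the scored rectangular brick at top pixel (430,223), a pink one at (500,205) and a blue one at (516,328). Only the aluminium one holds the brick, so that is the target. The gauge is at (226,250), with its stop at the upper end, around (214,196). Next I'll compute rough positions and take wrist views.

```bash
cat > h.py <<'E'
from station import *
import numpy as np, cv2
from scipy.spatial.transform import Rotation as R
def cam(p,st=None):
    f=p['image'].shape[0]/2/np.tan(np.radians(p['vertical_fov'])/2)
    if 'origin' in p: M=R.from_rotvec(p['attitude']).as_matrix();o=np.array(p['origin'])
    else:
        W=np.eye(4);W[:3,:3]=R.from_rotvec(st['eef_rot']).as_matrix();W[:3,3]=st['tcp_pos'];W=W@np.array(p['tool_from_camera']);M=W[:3,:3];o=W[:3,3]
    return f,p['cx'],p['cy'],M,o
def ray(c,u,v):
    f,cx,cy,M,o=c; d=M@np.array([(u-cx)/f,-(v-cy)/f,-1]); return o,d/np.linalg.norm(d)
def onz(c,u,v,z):
    o,d=ray(c,u,v); return o+d*(z-o[2])/d[2]
def tri(rays):
    A=sum(np.eye(3)-np.outer(d,d) for o,d in rays);b=sum((np.eye(3)-np.outer(d,d))@o for o,d in rays)
    return np.linalg.solve(A,b)
def proj(c,P):
    f,cx,cy,M,o=c;q=M.T@(np.array(P)-o);return np.array([cx+f*q[0]/-q[2],cy-f*q[1]/-q[2]])
def down(yaw): # tool z down, tool x at yaw in world
    return (R.from_euler('z',yaw)*R.from_rotvec([np.pi,0,0])).as_rotvec()
E
python3 - <<'E'
from h import *
np.set_printoptions(precision=1,suppress=True)
p=get_image('top');c=cam(p)
T=lambda u,v:(180+u/2,130+v/2)
for n,uv,z in[('brick',(499,187),46),('b1',(475,153),46),('b2',(512,148),46),('b3',(526,218),46),('b4',(490,226),46),('stopL',(42,137),32),('stopR',(94,128),32),('nearL',(72,351),10),('nearR',(143,336),10),('farL',(37,138),10),('farR',(106,126),10),('brL',(48,231),56),('brR',(118,222),56),('cake',(338,247),46),('jar',(318,65),70),('glue',(660,250),100)]:
    print(n,onz(c,*T(*uv),z))
st=observe();w=get_image('wrist');print(w['tool_from_camera'],w['vertical_fov'],w['cx'],w['cy'],[k for k in w],R.from_rotvec(st['eef_rot']).as_matrix())
E
```

```text
brick [ 573.3 -273.    46. ]
b1 [ 615.7 -246.    46. ]
b2 [ 621.  -291.1   46. ]
b3 [ 534.9 -303.6   46. ]
b4 [ 526.  -259.9   46. ]
stopL [649.  281.9  32. ]
stopR [659.1 218.1  32. ]
nearL [387.7 247.2  10. ]
nearR [404.2 161.   10. ]
farL [653.1 293.2  10. ]
farR [666.8 207.1  10. ]
brL [528.8 267.8  56. ]
brR [538.  184.6  56. ]
cake [504.2 -76.9  46. ]
jar [722.1 -57.4  70. ]
glue [ 486.9 -441.5  100. ]
[[  0.    1.    0.2  64. ]
 [  1.   -0.    0.    0.1]
 [  0.    0.2  -1.  -82.6]
 [  0.    0.    0.    1. ]] 60.616115007489306 324.0792527847728 244.2847307223984 ['image', 'vertical_fov', 'cx', 'cy', 'tool_from_camera', 'shot'] [[ 1.   0.3 -0. ]
 [ 0.3 -1.   0. ]
 [-0.  -0.  -1. ]]
```

```bash
cat > look.py <<'E'
from h import *
import pickle
S=[]
def snap(n):
    sleep(.3);st=observe();w=get_image('wrist');cv2.imwrite(f'pics/{n}.png',w['image'][:,:,::-1]);S.append((n,w,st))
    print(n,st['tcp_pos'],st['time_s'])
r=down(.15)
movep([573,-313,270],r);snap('k1');print([(d['conf'],d['bbox']) for d in spot_in(S[-1][1],'brick')])
line_to([573,-233,270],v=200);snap('k2')
r=down(.17)
movep([535,180,290],r);snap('g1');print([(t,d['conf'],d['bbox']) for t in('gauge','bridge','stop') for d in spot_in(S[-1][1],t)])
line_to([535,270,290],v=200);snap('g2')
pickle.dump(S,open('s.pkl','wb'))
k=[cv2.resize(cv2.imread(f'pics/{n}.png'),(400,300),interpolation=cv2.INTER_AREA) for n in('k1','k2','g1','g2')]
cv2.imwrite('pics/m.png',np.vstack([np.hstack(k[:2]),np.hstack(k[2:])]))
E
python3 look.py
```

```text
k1 [ 572.68579094 -313.52778746  270.04909546] 2.95
[(0.73, [278.1, 217.7, 61.7, 115.8])]
k2 [ 572.93797735 -233.89958314  269.91225471] 3.9
g1 [535.2420643  179.40017949 289.94144901] 5.7833
[('gauge', 0.59, [264.9, 197.0, 113.0, 299.6]), ('bridge', 0.74, [263.5, 197.8, 114.7, 301.2]), ('stop', 0.73, [265.2, 198.0, 117.4, 298.6])]
g2 [535.11981216 269.09478197 290.06508872] 6.8833
```

View pics/m.png

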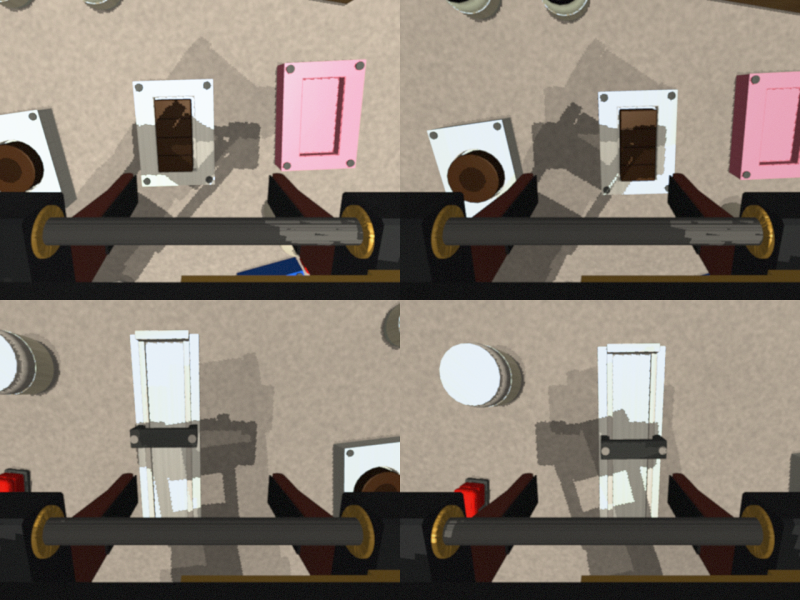

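Run:
```python
import cv2,numpy as np
def cr(n,x,y,w,h,s):
    return cv2.resize(cv2.imread(f'pics/{n}.png')[y:y+h,x:x+w],None,fx=s,fy=s,interpolation=cv2.INTER_CUBIC)
cv2.imwrite('pics/kb.png',np.hstack([cr('k1',205,120,145,190,2.7),cr('k2',310,135,145,190,2.7)]))
cv2.imwrite('pics/gb.png',np.hstack([cr('g1',200,45,130,210,2.8),cr('g2',310,65,130,210,2.8)]))
```

```text
(no output)
```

View pics/kb.png

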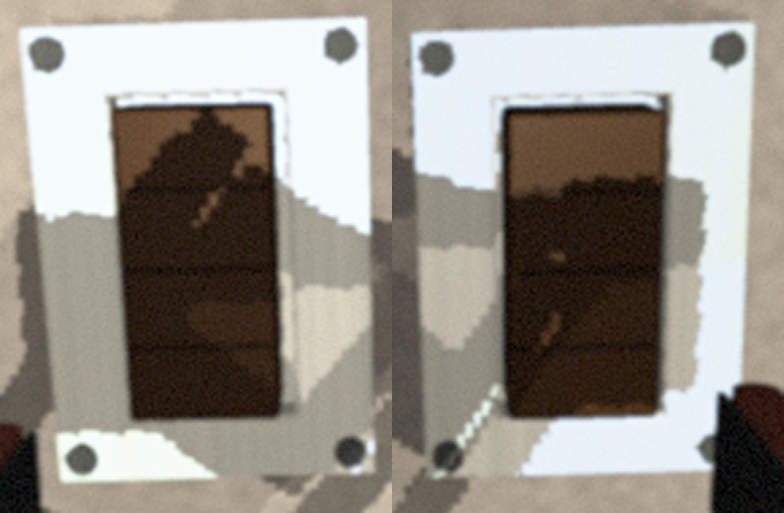

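View pics/gb.png

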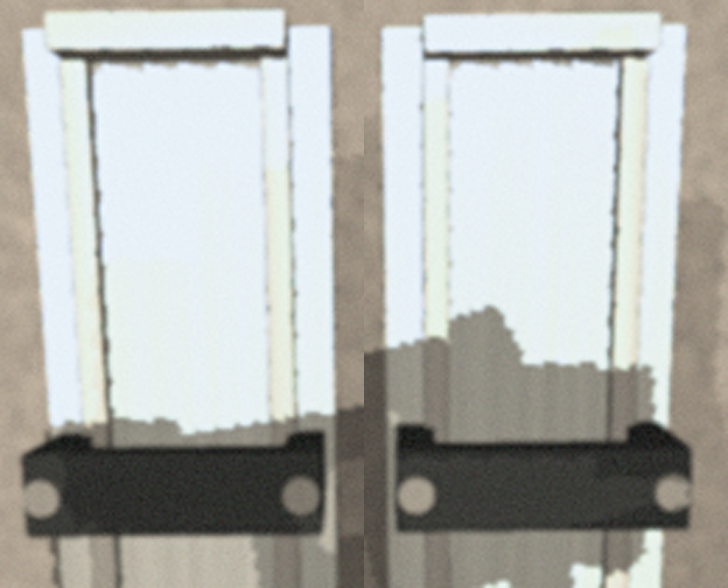

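```bash
cat > meas.py <<'E'
from h import *
import pickle
np.set_printoptions(precision=1,suppress=True)
S={n:(cam(w,st)) for n,w,st in pickle.load(open('s.pkl','rb'))}
K=[('k1',lambda u,v:(205+u/2.7,120+v/2.7)),('k2',lambda u,v:(310+(u-391.5)/2.7,135+v/2.7))]
G=[('g1',lambda u,v:(200+u/2.8,45+v/2.8)),('g2',lambda u,v:(310+(u-364)/2.8,65+v/2.8))]
D={'bTL':(K,(114,109),(504,110)),'bTR':(K,(271,107),(664,108)),'bBR':(K,(280,415),(658,412)),'bBL':(K,(132,416),(510,415)),
'mTL':(K,(46,54),(437,58)),'mTR':(K,(341,45),(728,48)),'mBL':(K,(82,459),(448,457)),
'boltL':(G,(41,498),(416,496)),'boltR':(G,(300,496),(673,494)),'stTL':(G,(47,12),(424,15)),'stTR':(G,(284,10),(660,12)),'stBL':(G,(45,50),(424,52)),'stBR':(G,(286,48),(659,51)),
'baseTL':(G,(22,30),(382,28)),'baseTR':(G,(329,28),(686,26))}
P={}
for n,(Q,a,b) in D.items():
    r=[ray(S[q],*f(*uv)) for (q,f),uv in zip(Q,(a,b))];P[n]=tri(r);e=[proj(S[q],P[n])-np.array(f(*uv)) for (q,f),uv in zip(Q,(a,b))]
    print(n,P[n],np.abs(e).max())
b=(P['bTL']+P['bTR']+P['bBL']+P['bBR'])/4;d=P['bTL']+P['bTR']-P['bBL']-P['bBR'];print('brick',b,np.arctan2(d[1],d[0]),np.linalg.norm(d)/2)
g=(P['boltL']+P['boltR'])/2;s=(P['stBL']+P['stBR'])/2;d=s-g;print('bridge',g,'stop',s,np.arctan2(d[1],d[0]),np.linalg.norm(d[:2]))
d=P['boltL']-P['boltR'];print(np.arctan2(-d[0],d[1]));d=P['baseTL']-P['baseTR'];print(np.arctan2(-d[0],d[1]))
E
python3 meas.py
```

```text
bTL [ 614.6 -248.8   37.6] 0.4837227888705229
bTR [ 622.  -292.2   42.1] 0.6045498963870841
bBR [ 535.9 -307.1   46.5] 0.4277930957175613
bBL [ 528.5 -264.6   45.5] 0.033161126945628894
mTL [ 626.2 -228.1   34.8] 0.036671906808663834
mTR [ 641.  -308.8   32.3] 0.1799961778343402
mBL [ 508.3 -249.5   34.1] 0.17704525505689617
boltL [524.1 263.5  59.8] 0.22355648786697202
boltR [536.9 192.9  60.5] 0.1969754269782129
stTL [652.8 283.4  29.4] 0.05957974885253492
stTR [664.2 219.1  30.8] 0.17388740816475945
stBL [642.6 281.7  33.9] 0.10479712594164425
stBR [654.5 217.1  30.6] 0.17628777978347898
baseTL [650.  295.2  10.7] 0.23611710024771781
baseTR [665.6 207.1  10.7] 0.2420131284754916
brick [ 575.2 -278.2   42.9] 0.17585309339816754 87.70004324005758
bridge [530.5 228.2  60.2] stop [648.6 249.4  32.2] 0.1771395632151984 119.95689918466866
0.18007787822847932
0.17559782129288612
```

Measured: brick (575,-278), top about 43–46 mm, yaw 0.175. Gauge: bridge (530.5,228), stop (648.6,249), yaw 0.177, with the 120 mm spacing confirmed. Next I'll grasp the brick and carry it over.

```bash
cat >> h.py <<'E'
GY=.177;GO=np.array([530.5,228.2]);GX=np.array([np.cos(GY),np.sin(GY)])
def g(x,z): return [*(GO+GX*x),z]
def rep(n):
    o=observe();print(n,'t%.1f'%o['time_s'],np.round(o['tcp_pos'],1),'F',np.round(o['contact_force'],1),'w%.1f'%o['grip_width'],'ff',np.round(o['finger_force'],1));return o
E
python3 - <<'E'
from h import *
b=[575,-278.5]
movep([*b,200],down(.175));rep('above')
line_to([*b,145],v=120);line_to([*b,115],v=50);rep('at')
grab();rep('grabbed')
line_to([*b,160],v=60);rep('lift');line_to([*b,220],v=150)
st=observe();w=get_image('wrist')
movep(g(-84,180),down(GY));sleep(.3);rep('over')
w2=get_image('wrist')
cv2.imwrite('pics/h.png',np.hstack([cv2.resize(x['image'][:,:,::-1],(400,300)) for x in(w,w2)]))
E
```

```text
above t8.9 [ 575.5 -277.6  200.2] F [0.2 0.2 0.1] w87.8 ff 0.0
at t10.3 [ 575.  -278.5  114.9] F [ 0.1 -0.5  0.8] w87.6 ff 0.0
grabbed t11.1 [ 575.  -278.5  115.1] F [-1.1  0.   0.4] w43.6 ff 30.0
lift t11.9 [ 574.8 -278.4  159.8] F [ 0.6  0.3 -0.5] w43.7 ff 30.0
over t14.7 [448.1 213.  180. ] F [ 0.3  0.7 -0.6] w43.9 ff 30.0
```

View pics/h.png

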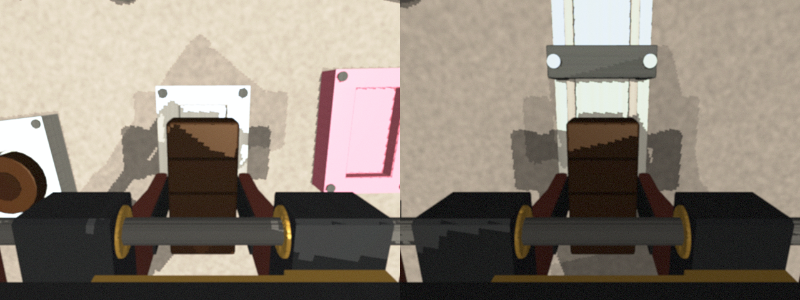

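The brick is held level, and its centre column (about 602 in the composite) matches the middle of the channel. Next I'll lower it, release it and push it from behind.

Run:
```python
from h import *
line_to(g(-84,125),v=100);rep('hi')
for z in(116,111,109,108,107):
    line_to(g(-84,z),v=25);o=rep(z)
    if o['contact_force'][2]>4: break
let_go();sleep(.2);rep('rel')
line_to(g(-84,170),v=150)
w=get_image('wrist');cv2.imwrite('pics/p.png',cv2.resize(w['image'][:,:,::-1],(480,360)))
```

```text
hi t15.4 [448.  213.5 125.1] F [ 0.1  0.8 -0.7] w43.7 ff 30.0
116 t16.0 [447.8 213.4 115.9] F [-0.1 -0.3 -0.9] w43.8 ff 30.0
111 t16.3 [447.7 213.4 110.8] F [-0.3 -0.1  0.1] w43.8 ff 30.0
109 t16.6 [447.7 213.4 108.9] F [-0.2  0.2 -1.4] w43.8 ff 30.0
108 t16.8 [447.8 213.4 108. ] F [-0.4  0.4 -0. ] w43.8 ff 30.0
107 t17.1 [447.9 213.5 107. ] F [ 0.6 -0.5 -0.6] w43.8 ff 30.0
rel t18.1 [447.8 213.4 107. ] F [-0.3  0.9 -0.4] w88.1 ff 0.0
```

View pics/p.png

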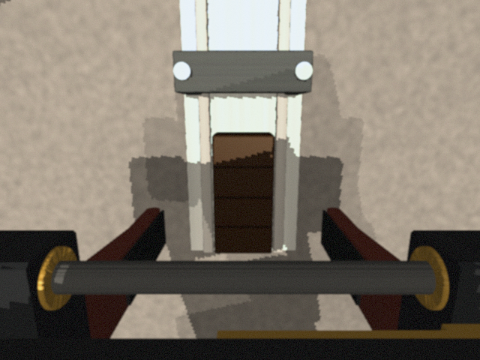

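The brick lies flat between the rails on the open side of the bridge. Next I'll push it from behind.

Run:
```python
from h import *
grab();rep('closed')
line_to(g(-158,150),v=150);line_to(g(-158,97),v=100);rep('behind')
line_to(g(-135,97),v=60);rep('near')
for x in range(-115,-35,20):
    line_to(g(x,97),v=60);o=rep(x)
    if np.linalg.norm(o['contact_force'])>15: print('jam');break
else:
    line_to(g(-36,97),v=40);rep('end')
    line_to(g(-50,97),v=80);line_to(g(-50,170),v=150);let_go()
    line_to(g(10,190),v=150);sleep(.2)
w=get_image('wrist');cv2.imwrite('pics/q.png',cv2.resize(w['image'][:,:,::-1],(480,360)))
rep('x')
```

```text
closed t20.1 [447.8 213.4 170. ] F [-0.8 -0.4 -0.8] w0.4 ff 0.0
behind t21.4 [375.3 200.5  97.1] F [ 0.1 -0.1  0.8] w0.6 ff 0.0
near t21.9 [397.9 204.4  97.1] F [-0.5  0.9 -0.3] w0.9 ff 0.0
-115 t22.4 [417.6 208.   97. ] F [-0.6  0.2 -0.3] w0.5 ff 0.0
-95 t22.9 [437.3 211.5  97. ] F [-0.  -0.2  0.1] w0.6 ff 0.0
-75 t23.4 [457. 215.  97.] F [-0.1  0.9 -0.3] w0.4 ff 0.0
-55 t23.9 [476.7 218.5  97. ] F [-0.6 -0.6  0.4] w0.9 ff 0.0
end t24.5 [495.1 221.8  97. ] F [-0.1 -0.2  0.4] w0.3 ff 0.0
x t27.6 [539.5 229.8 189.6] F [ 0.6 -0.3 -0.2] w87.9 ff 0.0
```

View pics/q.png

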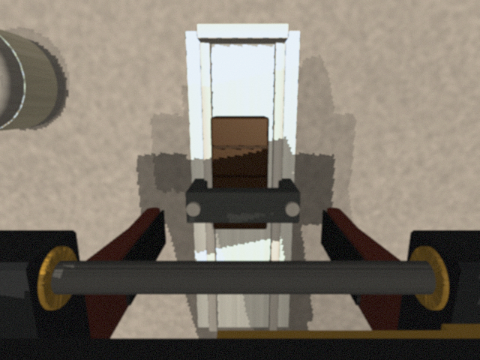

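The brick has passed under the bridge, with its front about 64 mm past the bridge centre. Next I'll grip the part that has come out and draw it to the stop.

Run:
```python
from h import *
line_to(g(43,170),v=150);line_to(g(43,125),v=120);line_to(g(43,103),v=50);rep('dn')
grab();rep('grip')
line_to(g(92,103),v=50);rep('92')
for x in np.arange(93,106,1.):
    line_to(g(x,103),v=20);sleep(.1);o=rep(x)
    if np.array(o['contact_force'])[:2]@GX<-5: break
let_go();sleep(.2);rep('rel')
line_to(g(x,170),v=120);line_to(g(60,200),v=150);sleep(.2);rep('x')
w=get_image('wrist');cv2.imwrite('pics/z.png',cv2.resize(w['image'][0:360,140:500,::-1],(560,560),interpolation=cv2.INTER_CUBIC))
```

```text
dn t29.2 [572.8 235.8 102.7] F [ 0.3 -0.2 -0.3] w87.9 ff 0.0
grip t29.9 [572.9 235.8 103.1] F [-0.3 -0.1  0.6] w43.6 ff 29.9
92 t31.1 [621.5 244.5 103.1] F [-1.  -0.6  3.5] w43.7 ff 29.9
93.0 t31.4 [622.  244.5 103.1] F [-3.1 -0.5  5.4] w43.8 ff 29.9
94.0 t31.8 [622.9 244.7 103.1] F [-3.3 -0.4  5. ] w44.0 ff 29.9
95.0 t32.1 [623.8 244.9 103.1] F [-4.3 -0.7  6.2] w43.5 ff 29.9
96.0 t32.5 [624.8 245.1 103.1] F [-2.2 -0.2  5.3] w43.6 ff 29.9
97.0 t32.8 [625.8 245.3 103.1] F [-3.  -0.5  5.2] w43.7 ff 29.9
98.0 t33.1 [626.8 245.5 103. ] F [-3.6 -0.4  5.5] w44.0 ff 29.9
99.0 t33.5 [627.3 245.5 103.1] F [-4.8 -0.2  6.9] w43.9 ff 29.9
100.0 t33.9 [627.5 245.6 103.1] F [-8.5 -0.9  9.8] w43.8 ff 29.9
rel t34.9 [628.9 245.8 103. ] F [-0.2 -0.9  0.1] w87.9 ff 0.0
x t36.3 [589.9 238.8 199.2] F [ 0.8 -0.2  0.6] w88.1 ff 0.0
```

View pics/z.png

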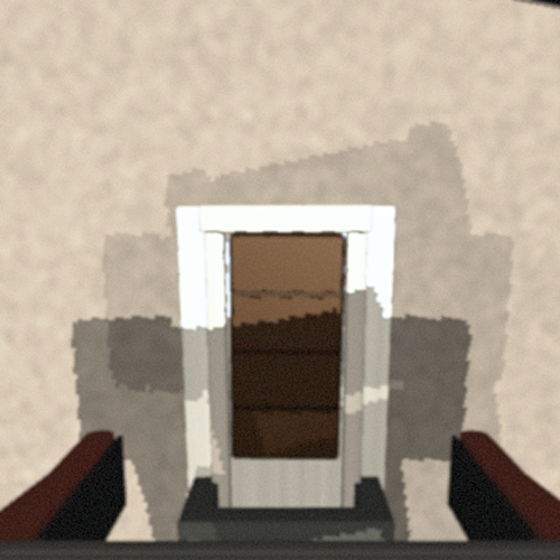

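The brick lies flat, its front edge (row 235) level with the stop's inner edge (row 232), so any gap is at most about 1 mm. I'll make one firmer nudge to be sure it's seated.

Run:
```python
from h import *
st=observe();c=cam(get_image('wrist'),st)
for n,v,z in(('front',235,38),('rear',458,38),('stopedge',231,32)):
    P=onz(c,140+287*360/560,v*360/560,z);print(n,(P[:2]-GO)@GX)
line_to(g(82,170),v=150);line_to(g(82,103),v=70);rep('dn')
grab();o=rep('grip')
for x in np.arange(83,90,1.):
    line_to(g(x,103),v=20);sleep(.15);o=rep(x)
    if np.array(o['contact_force'])[:2]@GX<-14: break
let_go();sleep(.2);rep('rel')
line_to(g(x,170),v=120);line_to(g(60,200),v=150);sleep(.2);rep('x')
st=observe();w=get_image('wrist');s=get_image('scene')
a=cv2.resize(w['image'][100:320,240:400,::-1],(400,550),interpolation=cv2.INTER_CUBIC)
b=cv2.resize(s['image'][210:300,340:440,::-1],(400,360),interpolation=cv2.INTER_CUBIC)
cv2.imwrite('pics/f.png',np.hstack([a,np.vstack([b,np.zeros((190,400,3),np.uint8)])]))
```

```text
front 119.23860965747193
rear 30.972316271636025
stopedge 120.59873485045746
dn t37.9 [611.5 242.8 103.4] F [0.2 0.3 0.2] w87.8 ff 0.0
grip t38.6 [611.2 242.6 103. ] F [ 0.4 -0.7  0.1] w43.9 ff 30.0
83.0 t39.0 [611.5 242.7 103. ] F [-4.8 -1.   5.2] w43.9 ff 30.0
84.0 t39.4 [611.6 242.7 103. ] F [-7.9 -2.1  6.9] w43.9 ff 30.0
85.0 t39.8 [611.9 242.7 103. ] F [-11.1  -2.   11.3] w43.8 ff 30.0
86.0 t40.2 [612.2 242.7 102.9] F [-14.   -3.   12.6] w43.6 ff 30.0
rel t41.3 [615.2 243.3 103. ] F [-0.   0.4 -0.2] w87.8 ff 0.0
x t42.6 [589.7 238.7 199. ] F [0.9 0.7 0.3] w87.4 ff 0.0
```

View pics/f.png

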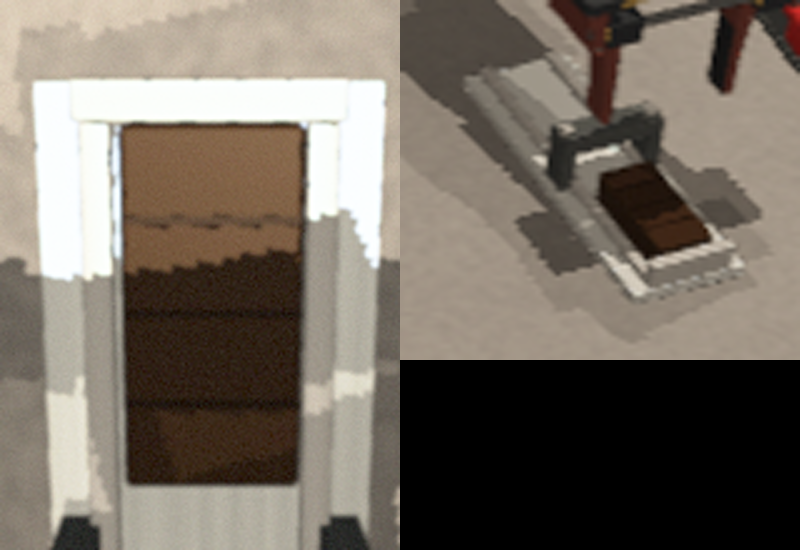

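The brick is flat, with its front touching the stop (row 124). Contact force rose steadily to 14 N with almost no movement, so it's seated, and the gripper is well clear. I'm handing the job in.

```bash
python3 -c "
from station import *
print(job_done())"
```

```text
the job is handed in; nothing more can be done
None
```

The tea brick now lies flat in the gauge channel beyond the bridge, with its front end against the end stop. I didn't touch anything else on the bench, and the job was handed in at about 43 s of the allowed 61 s.

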